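# Sample shuttle, loaded end down

## Task

The grey sample shuttle with the blue ends is packed heavy at one end, and nothing outside shows which. Lift it clear of the worktop by its black swivel handle, see from the way it tips which end is the heavy one, then set it down lengthwise in the middle of the rocking aluminium rest with the heavy end at the yellow end, and let go, so that the rest stays tipped down at its yellow end.

Things in the scene. Friction and masses are not known exactly. Their poses are not given: they have to be found in the camera images.
- shuttle: grey sample shuttle, blue ends, 186 x 44 x 40 mm (x, y, z), about 0.5 kg. Origin: centre of its underside; x lengthwise. Both ends look alike; whether +x or -x is heavy changes from run to run; centre of mass about 40 mm off the middle. On top stands a black handle block, 30 mm along x, 18 mm in y, 58 to 100 mm above the underside: grip it across y, 70 mm or more above the underside
- swivel (a joint): angle of the shuttle's handle, rad, stops at -0.25 and 0.25, about 0 while it lies flat; pin along the shuttle's y, 46 mm above its underside, between steel cheeks up to 53 mm high and 28 mm apart outside. Hanging from the handle, the heavy end drops to the stop: positive means that the +x end hangs low, negative the -x end
- rest: fixed rocking rest: base 210 x 96 x 8 mm, aluminium tray, dark lining, rocking between two uprights (y +-44, 46 high). Origin: centre of the base's underside; x along the tray to its yellow end. Tray pin along y, 40 mm above the origin, level with the tray floor. Tray inside 237 x 70 mm, end lips 11 high, side cheeks 15 high along the middle 90 mm only; one end's lip, floor and foot are yellow
- rocker (a joint): tilt of the rest's tray, rad, -0.2 to 0.2 (stops); 0 level (a weak spring holds the empty tray there), positive with the yellow end down

How it is judged:
By the outcome, as a careful person would: the job done as asked, in the order asked, and still so for the second after the job is handed in, with the robot touching nothing.
It also fails if it takes over 37 s, if anything falls off the work surface, if the arm or the gripper's body presses on something with over 40 N, if the wrist force passes 120 N, or if a joint passes its speed limit or range.

## Robot

A 6-joint arm with a two-finger parallel gripper is mounted at the origin on a cart in front of the work surface, level with it; the furniture and walls round the work are solid. World frame = base frame: x ahead of the robot, y to its left, z up, the work surface at z = 0. Lengths are in mm, angles in rad, forces in N, time in s.
With the tool pointing down it reaches from about 350 to 975 mm from the base axis. Payload 4.9 kg.
Tool frame: the origin (TCP) lies between the finger pads; the fingertips stand arm.nose_length ahead of it and the grasp point (between the pads) lies 2 mm behind it (arm.nose_length is the distance from the TCP to the fingertips, in mm); z points along the fingers, y is the line along which they close (so a half turn about z gives the same grasp; the last joint's range is limited). The gripper opens to 85 mm and grips with 20 to 120 N. Pads are 22 mm wide; open, the fingers measure 114 mm over their backs; the gripper's body (76 mm by 85 mm) begins 54 mm behind the grasp point. The pads swing forward as they close: fully open they stand 13 mm farther back than shut.
Start: joints at [-1.439, 0.053, 1.613, -0, 1.476, -0.119], TCP at [155.108, -605.428, 248.304] pointing down, gripper open.
Joint ranges: [-3.01, 3.01], [-1.01, 2.22], [0.06, 2.58], [-1.02, 4.17], [0.09, 2.62], [-3.14, 3.14]. Speed limits (rad/s): [2.57, 2.57, 3.14, 3.14, 3.14, 3.14].

## Interface

Orientations are given as [roll, pitch, yaw] about the fixed x, y, z axes, in that order (R = Rz(yaw) Ry(pitch) Rx(roll)).
In Python, from plant import arm gives the robot as it stands. The module is installed in compiled form; this text tells all that it offers.
- The arm moves only by the tool creep_tool, called as a command line: name --argument value ..., lists and objects as JSON in quotes. Schema: {"type":"object","properties":{"increments":{"type":"object","properties":{"segments":{"type":"array","items":{"type":"array","items":{"type":"number"},"minItems":7,"maxItems":7},"minItems":1,"maxItems":10}},"additionalProperties":false,"required":["segments"]},"grip_n":{"type":"number"},"only":{"type":"string"},"quiet":{"type":"boolean"},"lines":{"type":"string"}},"required":["increments"],"additionalProperties":false}. increments is an object whose key "segments" holds a list of rows, 1 to 10 of them, each of 7 numbers: the finger opening in mm, then dx, dy, dz in a scale on which 1.0 is 50 cm, then a rotation vector rx, ry, rz in a scale on which 1.0 is 4 rad; each row is the pose to reach, as a shift and turn from the pose commanded when the call began, along the tool's axes at that moment; what a row does not reach only later rows make up. A row lasts 1/8 s, in which the tool goes at most 62.5 mm and 0.188 rad, less where a joint would pass 70% of its speed; a pose out of reach is approached as far as the arm can. The fingers move at their own pace and stop on an object; grip_n is the grip in N (left out, the last holds). Time passes only in rows, so rows that do not move let the fingers close. The tool returns the time, the measured TCP pose, the force, the opening and the grip force at its end. only (a regular expression) keeps the lines of the reply that match it, lines (a string "A,B") keeps lines A to B, and quiet returns only ok. A shift or turn number past 1, either way, is cut back to 1. Input that does not fit is refused with a message, and nothing moves.
- arm.state(): the state, without advancing time (a new reading comes with each control period).
- arm.read_camera(name): name is "scene" or "side" or "wrist"; returns a dict with "image" (384x512x3 uint8, red, green, blue), "z_map" (384x512 float32, mm along the optical axis (not along the pixel's ray), 0 where there is no reading), "mtx" (3x3 intrinsics, pixels), "R" (3x3) and "t" (3): a world point X has camera coordinates R X + t; the wrist camera has in their place "hand_eye" (4x4, takes a point from camera to tool coordinates, whose origin is the TCP and whose axes are the flange's). Camera axes: x right, y down, z forward; pixel columns grow to the right and rows downward; lengths in mm; the calibration is good to about 2 mm. A picture is of the moment at which its call begins: read the wrist's pose just before it.
- arm.sign_off(): hands the job in; it is judged then, once.
The state is a dict: "time_s": time; "joint_positions": joint angles; "qd": joint speeds; "effort": joint torques, N m; "tcp_pos": TCP position; "tcp_rot": TCP orientation; "contact_force": force on the tool from outside, world axes, zero at the start; "torque": the same for the moment, N m; "gripper_width": finger opening in mm; "grip_force": force on a finger pad.
Only numpy, scipy, OpenCV 4.12 (cv2) and the standard library are available. Lean on these libraries where they do the work, as an engineer would, in place of code of your own. Each camera call takes 0.05 s, during which the arm holds its last target. There are 200 camera calls.

## Working session

There is one attempt and no reset: what is moved stays moved. The work goes in short steps, Python scripts to look and compute and a tool call to move; the robot and the scene stay as the last step left them, time stands still between calls to the robot, and variables do not carry over. Pictures are saved under pics/ and viewed, at most 10 in all, crops included, and the job is handed in when it is done.

```bash
mkdir -p pics; cat > h.py <<'E'
import numpy as np, cv2
from scipy.spatial.transform import Rotation as Ro
from plant import arm
def cam(n):
    s=arm.state(); c=arm.read_camera(n)
    K=np.array(c["mtx"])
    if n=="wrist":
        T=np.eye(4); T[:3,:3]=Ro.from_euler('xyz',s["tcp_rot"]).as_matrix(); T[:3,3]=s["tcp_pos"]
        M=T@np.array(c["hand_eye"])
    else:
        M=np.eye(4); M[:3,:3]=np.array(c["R"]).T; M[:3,3]=-M[:3,:3]@np.array(c["t"])
    return c["image"],c["z_map"],K,M
def ray(K,M,u,v):
    d=M[:3,:3]@np.linalg.solve(K,[u,v,1.]); return M[:3,3],d
def onz(K,M,u,v,z):
    o,d=ray(K,M,u,v); return o+d*(z-o[2])/d[2]
def cloud(zm,K,M):
    v,u=np.mgrid[:zm.shape[0],:zm.shape[1]]
    P=np.linalg.inv(K)@np.stack([u.ravel(),v.ravel(),np.ones(u.size)])*zm.ravel()
    return (M[:3,:3]@P+M[:3,3:]).T.reshape(*zm.shape,3)
E
python3 - <<'E'
from h import *
ims=[]
for n in("scene","side"):
    im,z,K,M=cam(n); np.savez(n+'.npz',im=im,z=z,K=K,M=M); ims.append(im); print(n,M[:3,3].round(),M[:3,2].round(2),(z>0).mean())
cv2.imwrite('pics/a.png',cv2.cvtColor(ims[0],cv2.COLOR_RGB2BGR))
cv2.imwrite('pics/b.png',cv2.cvtColor(ims[1],cv2.COLOR_RGB2BGR))
print(arm.nose_length,arm.state())
E
```

```text
scene [ 199. -798.  403.] [ 0.42  0.82 -0.39] 0.9959513346354166
side [ 551. -855.  510.] [ 0.03  0.86 -0.51] 0.9959360758463541
17.0 {'time_s': 0.1, 'joint_positions': array([-1.43899303e+00,  5.32699796e-02,  1.61418425e+00,  2.79218000e-05,
        1.47604450e+00, -1.19031228e-01]), 'qd': array([-1.67342054e-03, -3.52816500e-04, -1.63767745e-03, -9.15665601e-05,
       -3.64594184e-04,  7.77086518e-04]), 'effort': array([ 3.14740328e-04, -3.94905996e+01, -3.71364605e+01, -1.09982554e-04,
        3.90616202e-03,  1.53456153e-05]), 'tcp_pos': array([ 155.04801478, -604.89040352,  247.18242506]), 'tcp_rot': array([-3.13970337e+00, -2.53941474e-04,  2.50831613e-01]), 'contact_force': array([ 1.00871942, -0.38118926,  0.83174547]), 'torque': array([ 0.02985065,  0.04133101, -0.00498053]), 'grip_force': 0.0, 'gripper_width': 85.13935078795238}
```

View pics/a.png

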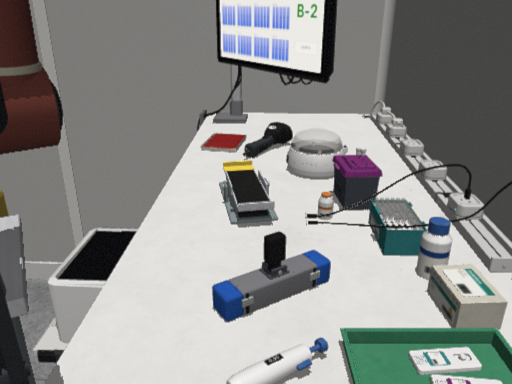

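View pics/b.png

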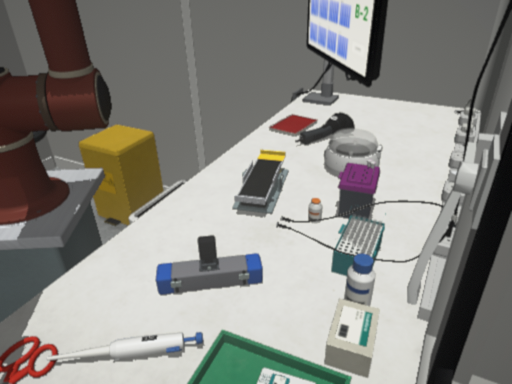

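The scene view shows the shuttle with blue ends at (228,296) and (317,268) and its handle at (274,248). The rest is at (247,192) with its yellow end at the far side (238,166). The side view shows the same: handle (207,250), yellow end (270,156).

```bash
python3 - <<'E'
from h import *
def comps(m,P,name,amin=25):
    n,l,s,c=cv2.connectedComponentsWithStats(m.astype(np.uint8))
    for i in range(1,n):
        if s[i,4]>amin:
            p=P[l==i]; print(name,s[i,4],c[i].round(1),'mean',p.mean(0).round(1),'z5/95',np.percentile(p[:,2],[2,98]).round(1))
for n in("scene","side"):
    d=np.load(n+'.npz'); im=d['im'];K=d['K'];M=d['M'];P=cloud(d['z'],K,M)
    h=cv2.cvtColor(im,cv2.COLOR_RGB2HSV); H,S,V=[h[...,i].astype(int) for i in range(3)]
    ok=(P[...,0]>200)&(P[...,1]>-750)&(P[...,1]<100)&(P[...,0]<900)&(P[...,2]>3)
    comps((H>105)&(H<125)&(S>150)&ok,P,n+' blue'); comps((H>20)&(H<30)&(S>180)&ok,P,n+' yellow'); comps((V<60)&ok&(P[...,2]>20),P,n+' dark')
    # shuttle: all points z 25..45 near
    for lo,hi,nm in((36,43,'shuttle top'),(85,103,'handle')):
        q=ok&(P[...,2]>lo)&(P[...,2]<hi)
        if nm!='x':
            nn,l,s,c=cv2.connectedComponentsWithStats(q.astype(np.uint8))
            for i in range(1,nn):
                if s[i,4]>60:
                    p=P[l==i]; r=cv2.minAreaRect(p[:,:2].astype(np.float32)); print(n,nm,s[i,4],c[i].round(),np.round(r[0],1),np.round(r[1],1),round(r[2],1))
E
```

```text
scene blue 263 [438.3 225.9] mean [ 722.2 -388.8   88.6] z5/95 [78.7 94.6]
scene blue 96 [434.  253.9] mean [ 715.  -395.7   45.5] z5/95 [42.2 48.6]
scene blue 380 [319.8 265.1] mean [ 557.2 -322.7   29.9] z5/95 [ 5.8 39.7]
scene blue 888 [227.5 300.2] mean [ 397.5 -335.5   27.7] z5/95 [ 6.  39.7]
scene blue 111 [319.7 345.3] mean [ 465.6 -455.    18.2] z5/95 [11.3 22.8]
scene blue 44 [305.2 364. ] mean [ 434.3 -471.1   16.4] z5/95 [14.5 17.8]
scene dark 1404 [21.9 31.5] mean [214.8 -12.3 359.1] z5/95 [313.6 401.4]
scene dark 146 [32.3 75.7] mean [217.9  -7.6 294. ] z5/95 [287.9 300.6]
scene dark 865 [ 48.  126.9] mean [226.3 -23.8 214.9] z5/95 [180.7 273.9]
scene dark 61 [456.6 165.8] mean [ 869.3 -289.2  128.1] z5/95 [116. 133.]
scene dark 948 [355.1 187.3] mean [ 774.5 -134.4   47.2] z5/95 [21.7 74.8]
scene dark 35 [420.1 170.8] mean [ 798.1 -272.6  125.3] z5/95 [120.7 129.8]
scene dark 867 [246.7 186.5] mean [588.   -9.3  38.8] z5/95 [37.4 40.1]
scene dark 115 [491.9 198.5] mean [ 810.2 -404.9  121.9] z5/95 [ 82.8 154.7]
scene dark 223 [378.3 223.2] mean [ 720.7 -266.5   38. ] z5
[... 2247 characters left out ...]
8.5
side shuttle top 65 [286. 227.] [ 631.2 -224. ] [13.5 56.4] 51.7
side shuttle top 1546 [208. 267.] [ 479.9 -320.8] [184.7  44.8] 5.1
side shuttle top 65 [342. 258.] [ 717.2 -318.3] [ 4.2 35.9] 65.5
side shuttle top 79 [358. 293.] [ 724.7 -401.1] [15.5 41.5] 72.4
side shuttle top 151 [348. 354.] [ 680.2 -512.3] [ 3.5 60.9] 65.3
side handle 521 [355. 140.] [839.4  69.1] [ 61.5 112.9] 89.8
side handle 842 [360. 176.] [ 801.6 -104. ] [107.9  75.4] 67.2
side handle 218 [206. 242.] [ 480.7 -321.2] [20.1 28.9] 89.1
side handle 282 [363. 262.] [ 728.9 -387.5] [29.7 29.6] 87.6
side handle 131 [440. 302.] [ 809.5 -479. ] [ 4.  22.4] 11.5
side handle 374 [495. 366.] [ 830.5 -578.9] [ 4.  35.6] 59.7
```

Units first: shifts go in shares of 50 cm and turns go in shares of 4 rad. So 385 mm / 500 = 0.77, -195.6 mm / 500 = -0.3912, 0.158 rad / 4 = 0.0395.

creep_tool --increments '{"segments":[[85, 0.08, -0.04, 0.02, 0, 0, 0.005], [85, 0.186, -0.094, 0.048, 0, 0, 0.01], [85, 0.294, -0.15, 0.074, 0, 0, 0.015], [85, 0.402, -0.204, 0.102, 0, 0, 0.02], [85, 0.51, -0.26, 0.13, 0, 0, 0.025], [85, 0.616, -0.312, 0.156, 0, 0, 0.03], [85, 0.714, -0.362, 0.182, 0, 0, 0.0363], [85, 0.77, -0.3912, 0.196, 0, 0, 0.0395], [85, 0.77, -0.3912, 0.196, 0, 0, 0.0395]]}' --grip_n 40

```text
time_s: 1.23
tcp_pos: [480.1, -318.4, 148.9]
tcp_rot: [-3.14, 0.002, 0.096]
contact_force: [-0.1, -0.2, -0.6]
gripper_width: 85.1
grip_force: 0.0
```

```bash
python3 - <<'E'
from h import *
im,z,K,M=cam("wrist"); cv2.imwrite('pics/w.png',cv2.cvtColor(im,cv2.COLOR_RGB2BGR)); P=cloud(z,K,M)
for lo,hi in((94,106),(34,44)):
    m=(P[...,2]>lo)&(P[...,2]<hi)&(np.hypot(P[...,0]-480,P[...,1]+320)<110)
    n,l,s,c=cv2.connectedComponentsWithStats(m.astype(np.uint8))
    for i in range(1,n):
        if s[i,4]>300: print(lo,s[i],[np.round(q,1) for q in cv2.minAreaRect(P[l==i][:,:2].astype(np.float32))],np.median(P[l==i][:,2]))
print(arm.state()['tcp_rot'])
E
```

```text
94 [ 242  201   26   41 1008] [array([ 481.4, -318.5]), array([28.8, 17.9]), np.float64(5.5)] 99.06504353511565
34 [ 229   93   52  195 7454] [array([ 481. , -318.5]), array([183.3,  44.2]), np.float64(5.6)] 39.29890564016539
[-3.14076055e+00  1.46878902e-03  9.48981780e-02]
```

View pics/w.png

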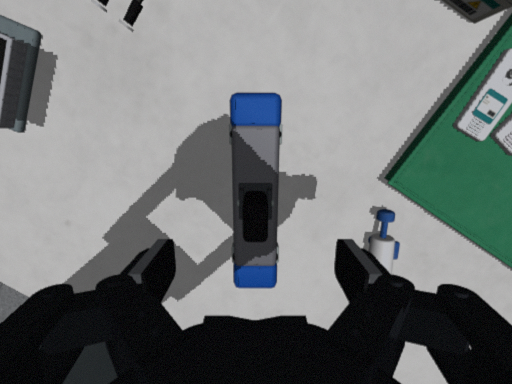

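The wrist view shows the handle (255,216) midway between the open fingers, and the shuttle in line with the tool. So I can go straight down and grip.

In the tool's units: 67 mm / 500 = 0.134, 60 mm / 500 = 0.12.

creep_tool --increments '{"segments":[[85, 0, 0, 0.06, 0, 0, 0], [85, 0.001, 0, 0.12, 0, 0, 0], [85, 0.001, 0, 0.134, 0, 0, 0], [10, 0.001, 0, 0.134, 0, 0, 0], [10, 0.001, 0, 0.134, 0, 0, 0], [10, 0.001, 0, 0.134, 0, 0, 0], [10, 0.001, 0, 0.134, 0, 0, 0], [10, 0.001, 0, 0.134, 0, 0, 0]]}' --grip_n 60

```text
time_s: 2.28
tcp_pos: [480.5, -320.4, 84.2]
tcp_rot: [3.141, -0.001, 0.093]
contact_force: [-0.9, 2.7, 4.0]
gripper_width: 17.3
grip_force: 61.5
```

In the tool's units: -105 mm / 500 = -0.21, -98 mm / 500 = -0.196.

creep_tool --increments '{"segments":[[10, 0, 0, -0.016, 0, 0, 0], [10, 0, 0, -0.05, 0, 0, 0], [10, 0, 0, -0.09, 0, 0, 0], [10, 0, 0, -0.13, 0, 0, 0], [10, 0, 0, -0.17, 0, 0, 0], [10, 0, 0, -0.196, 0, 0, 0], [10, 0, 0, -0.21, 0, 0, 0], [10, 0, 0, -0.21, 0, 0, 0], [10, 0, 0, -0.21, 0, 0, 0], [10, 0, 0, -0.21, 0, 0, 0]]}'

```text
time_s: 3.52
tcp_pos: [479.6, -320.0, 187.2]
tcp_rot: [-3.14, 0.001, 0.093]
contact_force: [-0.3, 0.1, -4.9]
gripper_width: 17.4
grip_force: 60.3
```

```bash
python3 - <<'E'
from h import *
im,z,K,M=cam("side"); cv2.imwrite('pics/c.png',cv2.cvtColor(im,cv2.COLOR_RGB2BGR)); P=cloud(z,K,M)
h=cv2.cvtColor(im,cv2.COLOR_RGB2HSV); H,S,V=[h[...,i].astype(int) for i in range(3)]
m=(H>105)&(H<125)&(S>150)&(np.hypot(P[...,0]-480,P[...,1]+320)<130)
n,l,s,c=cv2.connectedComponentsWithStats(m.astype(np.uint8))
for i in range(1,n):
    if s[i,4]>80: print(s[i],P[l==i].mean(0).round(1))
print(arm.state()['tcp_pos'])
E
```

```text
[141 206  20  31 472] [ 399.5 -341.8  155.3]
[241 218  15  23 215] [ 551.4 -322.6  121.3]
[ 479.69679954 -320.08592829  187.40727934]
```

View pics/c.png

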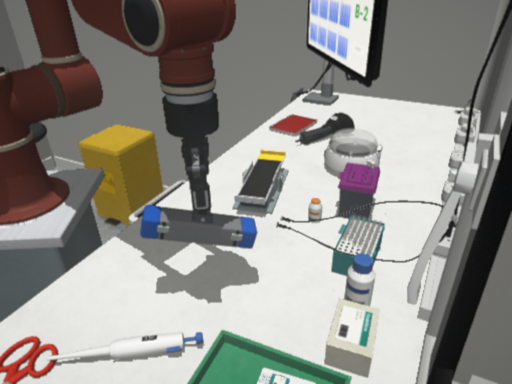

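The side view shows the shuttle clear of the worktop. Its right end at (248,230) hangs about 34 mm lower than its left end at (151,221), so +x, the end pointing along tool +x, is heavy. I'll turn that end towards yellow and stop short of the rest for a closer look.

In the tool's units: -181 mm / 500 = -0.362, -174 mm / 500 = -0.348, -1.195 rad / 4 = -0.2988.

creep_tool --increments '{"segments":[[10, 0.008, -0.016, -0.002, 0, 0, -0.0175], [10, 0.028, -0.056, -0.006, 0, 0, -0.0525], [10, 0.052, -0.104, -0.01, 0, 0, -0.09], [10, 0.078, -0.158, -0.01, 0, 0, -0.13], [10, 0.106, -0.212, -0.01, 0, 0, -0.1725], [10, 0.132, -0.266, -0.01, 0, 0, -0.215], [10, 0.156, -0.314, -0.01, 0, 0, -0.2525], [10, 0.172, -0.348, -0.01, 0, 0, -0.28], [10, 0.18, -0.362, -0.01, 0, 0, -0.2988], [10, 0.18, -0.362, -0.01, 0, 0, -0.2988]]}'

```text
time_s: 4.82
tcp_pos: [552.9, -131.3, 193.0]
tcp_rot: [-3.141, 0.0, 1.288]
contact_force: [1.0, -0.5, -4.5]
gripper_width: 17.3
grip_force: 60.2
```

```bash
python3 - <<'E'
from h import *
im,z,K,M=cam("wrist"); cv2.imwrite('pics/d.png',cv2.cvtColor(im,cv2.COLOR_RGB2BGR)); P=cloud(z,K,M)
h=cv2.cvtColor(im,cv2.COLOR_RGB2HSV); H,S,V=[h[...,i].astype(int) for i in range(3)]
near=np.hypot(P[...,0]-590,P[...,1]+6)<150
for nm,m in(('yel',(H>20)&(H<32)&(S>150)&near),('dark',(V<75)&near&(P[...,2]>34)&(P[...,2]<46)),('tray',near&(P[...,2]>34)&(P[...,2]<60)),('base',near&(P[...,2]>5)&(P[...,2]<12))):
    n,l,s,c=cv2.connectedComponentsWithStats(m.astype(np.uint8))
    for i in range(1,n):
        if s[i,4]>150:
            p=P[l==i]; print(nm,s[i],[np.round(q,1) for q in cv2.minAreaRect(p[:,:2].astype(np.float32))],p.mean(0).round(1))
print(arm.state()['tcp_pos'],arm.state()['tcp_rot'])
E
```

```text
dark [ 221    0   71  134 6586] [array([586.7, -19.5]), array([116.4,  63.4]), np.float64(73.5)] [592.4  -2.3  40. ]
tray [ 201    0  110  178 9444] [array([577. , -33.2]), array([158. , 101.5]), np.float64(65.2)] [591.8  -4.9  41.4]
base [211  70  10  85 510] [array([533.7, -44.1]), array([89. ,  8.9]), np.float64(73.4)] [531.7 -50.4   7.4]
base [289  72  11  84 510] [array([616.4, -69.8]), array([88. ,  9.3]), np.float64(73.2)] [615.1 -75.4   7.5]
[ 552.80677361 -131.7399622   193.05137952] [-3.14133036e+00  3.44890671e-04  1.28704506e+00]
```

View pics/d.png

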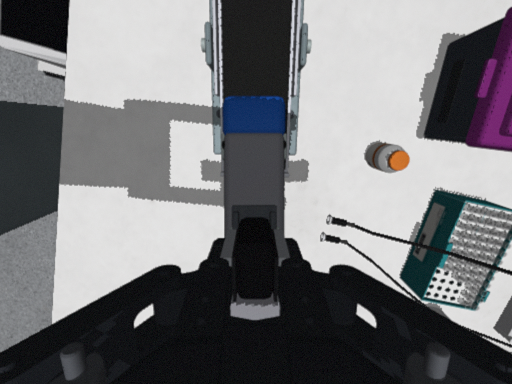

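The wrist view shows the heavy blue end (255,115) in line with the tray, and the pivot bolts of the rest at (206,45) and (307,46). I'll cast those onto the pin height.

```bash
python3 - <<'E'
from h import *
im,z,K,M=cam("wrist"); P=cloud(z,K,M); s=arm.state()
a=onz(K,M,206.5,45,40);b=onz(K,M,306.5,45.5,40); print(a,b,P[45,206],P[45,306])
c=(a+b)/2; print('centre',c,'yaw',np.arctan2(b[1]-a[1],b[0]-a[0])+np.pi/2)
# side/scene centreline
for n in("scene","side"):
    d=np.load(n+'.npz');Q=cloud(d['z'],d['K'],d['M']); hv=cv2.cvtColor(d['im'],cv2.COLOR_RGB2HSV)
    m=(abs(Q[...,2]-40)<8)&(np.hypot(Q[...,0]-590,Q[...,1]+6)<140)
    r=(Q[m][:,:2]-c[:2])@np.array([[.2874,-.9578],[.9578,.2874]]); print(n,np.percentile(r,[1,99],axis=0).round(1))
yaw=1.279; ax=np.array([np.cos(yaw),np.sin(yaw)]); tgt=c[:2]+9*ax
R=Ro.from_euler('xyz',s['tcp_rot']).as_matrix(); print(tgt,'tool d',R.T@np.append(tgt-s['tcp_pos'][:2],0),s['tcp_pos'],s['tcp_rot'])
E
```

```text
[548.86614467  13.07220955  40.        ] [638.07366802 -13.28683059  40.        ] [548.92744115  11.42418404  46.05831609] [636.72895942 -13.58911936  44.19032733]
centre [ 5.93469906e+02 -1.07310521e-01  4.00000000e+01] yaw 1.283491450822319
scene [[-122.1  -41.2]
 [ 122.5   49.1]]
side [[-123.5  -45.1]
 [ 120.    37.4]]
[596.05896408   8.51224747] tool d [ 1.47043971e+02  2.18017730e+00 -4.61764311e-02] [ 552.73757335 -132.02223891  193.08315024] [-3.14134487e+00  3.10357651e-04  1.28660308e+00]
```

In the tool's units: 145 mm / 500 = 0.29, 136 mm / 500 = 0.272, 0.008 rad / 4 = 0.002.

creep_tool --increments '{"segments":[[10, 0.016, 0, 0, 0, 0, 0], [10, 0.06, 0, 0.004, 0, 0, 0], [10, 0.116, 0, 0.012, 0, 0, 0.002], [10, 0.176, 0.002, 0.024, 0, 0, 0.002], [10, 0.232, 0.0028, 0.036, 0, 0, 0.002], [10, 0.272, 0.0028, 0.046, 0, 0, 0.002], [10, 0.29, 0.0028, 0.05, 0, 0, 0.002], [10, 0.29, 0.0028, 0.05, 0, 0, 0.002]]}'

```text
time_s: 5.92
tcp_pos: [594.6, 7.1, 168.1]
tcp_rot: [-3.141, 0.001, 1.28]
contact_force: [-0.7, -0.5, -4.2]
gripper_width: 17.1
grip_force: 60.2
```

creep_tool --increments '{"segments":[[10, 0, 0, 0.01, 0, 0, 0], [10, 0, 0, 0.026, 0, 0, 0], [10, 0, 0, 0.04, 0, 0, 0], [10, 0, 0, 0.052, 0, 0, 0], [10, 0, 0, 0.062, 0, 0, 0], [10, 0, 0, 0.07, 0, 0, 0], [10, 0, 0, 0.076, 0, 0, 0], [10, 0, 0, 0.076, 0, 0, 0]]}'

```text
time_s: 6.92
tcp_pos: [594.7, 7.1, 130.2]
tcp_rot: [-3.141, -0.0, 1.28]
contact_force: [-0.2, 0.1, -4.6]
gripper_width: 17.1
grip_force: 60.4
```

```bash
python3 - <<'E'
from h import *
ii=[]
for n in("scene","side"):
    im,z,K,M=cam(n); ii.append(cv2.resize(im[90:282,130:386],None,fx=1.5,fy=1.5,interpolation=2))
cv2.imwrite('pics/e.png',cv2.cvtColor(np.hstack(ii),cv2.COLOR_RGB2BGR))
E
```

```text
(no output)
```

View pics/e.png

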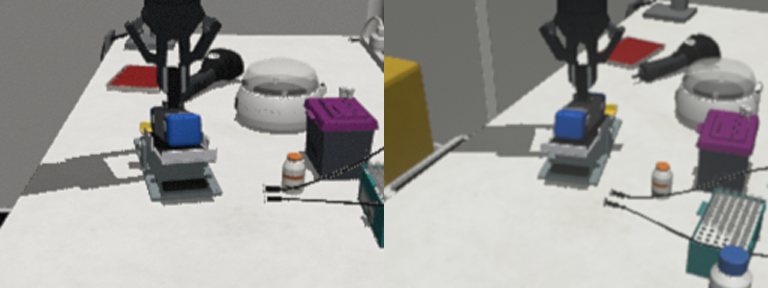

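Both crops show the shuttle inside the tray, with its light end towards the camera (180,128) and the yellow end going down at the far side. I'll lower it the last few millimetres.

In the tool's units: 6 mm / 500 = 0.012, 4 mm / 500 = 0.008.

creep_tool --increments '{"segments":[[10, 0, 0, 0.004, 0, 0, 0], [10, 0, 0, 0.008, 0, 0, 0], [10, 0, 0, 0.012, 0, 0, 0], [10, 0, 0, 0.012, 0, 0, 0]]}'

```text
time_s: 7.52
tcp_pos: [594.9, 7.0, 124.4]
tcp_rot: [3.141, -0.0, 1.28]
contact_force: [1.0, -0.7, -1.6]
gripper_width: 17.5
grip_force: 60.6
```

creep_tool --increments '{"segments":[[10, 0, 0, 0.002, 0, 0, 0], [10, 0, 0, 0.004, 0, 0, 0], [10, 0, 0, 0.004, 0, 0, 0]]}'

```text
time_s: 7.9
tcp_pos: [595.1, 7.0, 124.0]
tcp_rot: [3.141, 0.0, 1.28]
contact_force: [-3.3, -1.2, 5.7]
gripper_width: 17.0
grip_force: 61.5
```

In the tool's units: -1 mm / 500 = -0.002.

creep_tool --increments '{"segments":[[20, 0, 0, -0.002, 0, 0, 0], [24, 0, 0, -0.002, 0, 0, 0], [30, 0, 0, -0.002, 0, 0, 0], [40, 0, 0, -0.002, 0, 0, 0], [50, 0, 0, -0.002, 0, 0, 0], [50, 0, 0, -0.002, 0, 0, 0]]}'

```text
time_s: 8.65
tcp_pos: [594.7, 7.1, 123.2]
tcp_rot: [-3.141, -0.0, 1.28]
contact_force: [-0.0, -0.9, 0.4]
gripper_width: 50.3
grip_force: 0.0
```

creep_tool --increments '{"segments":[[50, 0, 0, -0.016, 0, 0, 0], [50, 0, 0, -0.06, 0, 0, 0], [50, 0, 0, -0.12, 0, 0, 0], [50, -0.04, 0, -0.2, 0, 0, 0], [50, -0.12, 0, -0.27, 0, 0, 0], [50, -0.2, 0, -0.3, 0, 0, 0], [50, -0.24, 0, -0.3, 0, 0, 0], [50, -0.24, 0, -0.3, 0, 0, 0]]}'

```text
time_s: 9.65
tcp_pos: [559.8, -108.4, 272.4]
tcp_rot: [-3.14, -0.001, 1.278]
contact_force: [0.3, 0.5, -0.8]
gripper_width: 50.1
grip_force: 0.0
```

```bash
python3 - <<'E'
from h import *
ii=[]
for n in("wrist","side"):
    im,z,K,M=cam(n); P=cloud(z,K,M)
    h=cv2.cvtColor(im,cv2.COLOR_RGB2HSV); H,S,V=[h[...,i].astype(int) for i in range(3)]
    near=np.hypot(P[...,0]-592,P[...,1]+1)<150
    c=np.array([592.2,-1.5]); A=np.array([[.2874,.9578],[-.9578,.2874]])
    for nm,m in(('blue',(H>105)&(H<125)&(S>150)&near),('yel',(H>20)&(H<32)&(S>150)&near),('handle',near&(P[...,2]>110)&(P[...,2]<160)&(V<70))):
        k,l,s,_=cv2.connectedComponentsWithStats(m.astype(np.uint8))
        for i in range(1,k):
            if s[i,4]>60:
                p=P[l==i]; q=(p[:,:2]-c)@A.T; print(n,nm,s[i],'x',np.percentile(q[:,0],[2,98]).round(1),'y',np.percentile(q[:,1],[2,98]).round(1),'z',np.percentile(p[:,2],[2,98]).round(1))
    ii.append(im if n=="wrist" else cv2.resize(im[90:282,180:308],None,fx=2,fy=2))
cv2.imwrite('pics/f.png',cv2.cvtColor(np.hstack(ii),cv2.COLOR_RGB2BGR))
E
```

```text
wrist blue [235   0  40  16 509] x [72.  84.6] y [-20.  20.] z [61.7 66.8]
wrist blue [ 236  137   40   27 1004] x [-87.1 -58.3] y [-21.8  19.7] z [70.7 97.4]
wrist yel [227   0   8  12  95] x [ 88.6 101.5] y [25.  33.6] z [19. 24.]
wrist yel [275   0   9  12 102] x [ 88.3 101.4] y [-34.6 -24.8] z [19.  23.4]
wrist handle [246  35  20  47 885] x [-2.3 29.2] y [-9.3  7.4] z [113.1 140.7]
side handle [259 136   8  15 106] x [-4.7 11.9] y [-9.6  5.2] z [110.8 140.8]
```

View pics/f.png

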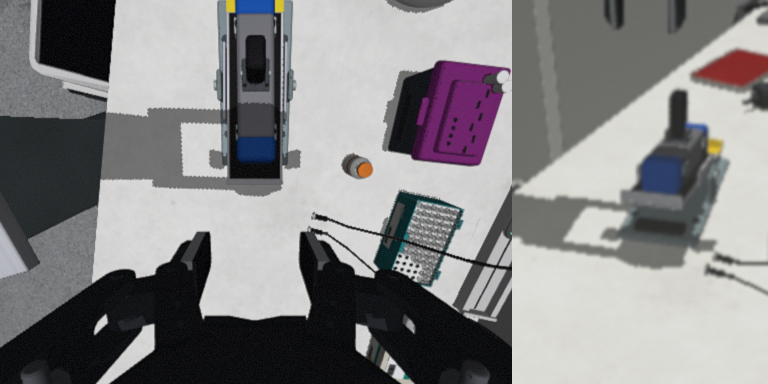

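The views show the shuttle centred lengthwise in the tray and the gripper well clear. The yellow floor is down at z ≈ 21 and the light end is raised, which matches the full tilt. Handing in.

```bash
python3 -c "
from plant import arm
print(arm.sign_off())"
```

```text
the job is handed in; nothing more can be done
None
```

The shuttle's +x end dropped when I lifted it, so I set it down in the middle of the rest with that end at yellow and let go; the last pictures show the rest tipped fully down at its yellow end, and I handed the job in at about 10 s.

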